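# Hold a candle in the corner jig for wick trimming

## Task

Lift the loose wooden lid off the square concrete candle and set it gently into the round lid holder, lying flat inside the rim. Then put the candle square against the near face of the wooden fence, beside the yellow stop block (a gap of a few millimetres to the stop is fine), and with one diagonal push hold it firmly against both the fence and the mat, some 10 to 20 N each way and no brute force, so that the wick can be trimmed. Finish while still holding it like that; do not tip the candle, and leave the other goods where they are.

Things in the scene. Friction and masses are not known exactly. Their poses are not given: they have to be found in the camera images.
- candle_center (a point): Centre (half-way up, 30 mm above its underside) of the square grey concrete candle: 64 x 64 mm, 60 mm tall, upright, 0.3 to 0.6 kg, loose on the green mat. Its x and y axes are square to its sides, z is up. Walls 8 mm thick; inside, the hard cream wax surface lies 26 mm below the rim with a thin wick stub in the middle. The lid lies on it at the start.
- candle: The same candle; origin at the centre of its underside.
- lid_knob (a point): Centre (half-way up) of the knob of the loose wooden lid. The upright round knob is 24 mm across and 28 mm tall; under it a disc 60 mm across and 8 mm thick (its top 14 mm, its underside 22 mm below this point), and under that a cork plug 40 mm across and 6 mm deep (its foot 28 mm below this point) that hangs loosely in the candle's mouth. About 60 g. z is up along the knob.
- lid: The same lid; origin at the centre of the underside of its disc.
- holder_floor (a point): Centre of the inner floor of the lid holder, a round dark-wood dish with blue felt, fixed to the table. Floor 6 mm above the table, inner diameter 76 mm, outer 92 mm, rim 16 mm above the table. A lid lying in it has its knob centre 34 mm above the table.
- fence: Dark wooden fence fixed to the mat; origin at the centre of the underside of its upright board, which is 20 mm thick along its x, 240 mm long along its y, 45 mm tall. Its near face, 10 mm from the origin on the -x side, looks along its -x axis, towards the robot. A 50 mm wide foot lies behind it (+x side).
- stop: Yellow stop block fixed to the mat against the near face of the fence; origin at the centre of its underside, axes parallel to those of the fence: 18 mm along x, 30 mm along y, 16 mm tall. The candle belongs on its -y side (right of it, seen from the robot): side by side, its centre lies 47 mm from the stop's origin along -y of the fence, and 42 mm from the fence's origin along -x.
- mat: The hard green mat, fixed flat on the table, 370 x 380 mm, 4 mm thick: its top is 4 mm above the table. Candle, fence and stop stand on it (the lid holder stands on the table itself). The candle drags on it: friction coefficient around 1, so a candle pressed down hard before it meets the fence may stick short of it. Fence and mat are rigid and do not give.
- black_jar: Bystander, loose: black candle jar, 72 mm across, 90 tall; origin at its underside. Leave alone.
- mint_jar: Bystander, loose: mint-green jar with cork top, 72 mm across, 116 tall; origin at its underside. Leave alone.
- amber_bottle: Bystander, loose: amber bottle, 52 mm across, 110 tall; origin at its underside. Leave alone.
- gift_box: Bystander, loose: white gift box, 75 x 75 x 85 mm; origin at its underside. Leave alone.
- stone_bowl: Bystander, loose: blue bowl, 100 mm across, 50 tall; origin at its underside. Leave alone.
- brush: Bystander, loose: dusting brush lying flat; origin at its underside. Leave alone.
- tealight: Bystander, loose: small aluminium tealight, 38 mm across, 18 tall; origin at its underside. Leave alone.
Not all that is in view belongs to the job. Leave any orange look-alike of the lid alone. Leave any purple look-alike of the candle alone.

How it is judged:
On the way:
1. the lid lies flat in the lid holder, let go and at rest (horizontal distance between lid_knob and holder_floor below 0.01 m and height (world z) of lid_knob below 0.038 m and angle between lid_knob's own z axis and vertical below 0.1 rad and contact force between the fingers and lid below 0.05 N and linear speed of lid below 0.02 m/s), for 0.2 s.
At the end, for the whole second after the job is handed in: Lid flat in its holder, untouched, within 10 mm of centre. Candle upright on the mat, flat on the fence (0.08 rad), at most 9 mm from the stop, held by the fingers: over 4 N on the fence and over 7.5 N on the mat (own weight included) through the last second (all of step 1 and contact force between candle and fence above 4 N and contact force between candle and mat above 7.5 N and contact force between the fingers and candle above 3 N and x of candle_center in the frame of fence between -0.047 and -0.038 m and y of candle_center in the frame of stop between -0.056 and -0.043 m and height (world z) of candle_center below 0.037 m and angle between candle's own z axis and vertical below 0.06 rad and (angle between the x axis of candle and the x axis of fence, either way round below 0.08 rad or angle between the x axis of candle and the y axis of fence, either way round below 0.08 rad) and linear speed of candle below 0.02 m/s); the arm keeps its last pose, push and grip.
It fails at once if the candle is tipped (angle between candle's own z axis and vertical above 0.35 rad).
It fails at once if the lid is dropped from more than about 25 mm (contact force between the fingers and lid below 0.05 N and linear speed of lid above 0.7 m/s).
It fails at once if the candle is pressed with brute force (over 80 N) (contact force between candle and fence above 80 N or contact force between candle and mat above 80 N).
It fails at once if one of the other goods is moved over 25 mm (distance of any of black_jar, mint_jar, amber_bottle, gift_box, stone_bowl, brush, tealight from where it was at the start of the episode above 0.025 m).
It also fails if it takes over 58 s, if anything falls off the work surface, if the arm or the gripper's body presses on something with over 40 N, if the wrist force passes 120 N, or if a joint passes its speed limit or range.

## Robot

A 6-joint arm with a two-finger parallel gripper is mounted at the origin on the work surface. World frame = base frame: x ahead of the robot, y to its left, z up, the work surface at z = 0. Lengths are in m, angles in rad, forces in N, time in s.
With the tool pointing down it reaches from about 0.4 to 0.925 m from the base axis. Payload 3.4 kg.
Tool frame: the origin (TCP) lies between the finger pads; the fingertips stand 8 mm ahead of it and the grasp point (between the pads) lies 11 mm behind it; z points along the fingers, y is the line along which they close (so a half turn about z gives the same grasp; the last joint's range is limited). The gripper opens to 85 mm and grips with 20 to 120 N. Pads are 22 mm wide; open, the fingers measure 114 mm over their backs; the gripper's body (76 mm by 85 mm) begins 54 mm behind the grasp point. The pads swing forward as they close: fully open they stand 13 mm farther back than shut.
Start: joints at [1.073, 0.307, 1.506, -0, 1.328, -0.073], TCP at [0.237, 0.524, 0.239] pointing down, gripper open.
Joint ranges: [-3.12, 3.12], [-1.05, 2.28], [0.14, 2.33], [-1.42, 4.57], [0.1, 2.73], [-2.68, 2.68]. Speed limits (rad/s): [2.57, 2.57, 3.14, 3.14, 3.14, 3.14].

## Interface

Orientations are given as a rotation vector (axis times angle).
In Python, from workcell import arm, vision gives the robot as it stands.
- The arm moves only by the tool servo_tool, never from a script. Its argument "commands" is a list of rows, each a list of 7 numbers: the turn, a rotation vector about the world's x, y, z scaled (see below), then the shift along the world's x, y, z scaled (see below), then the closure, from 0 (fully open) to 1 (shut). In form: [[wx, wy, wz, dx, dy, dz, jaw], ...]. A call has 1 to 8 rows; each row shifts and turns the commanded pose from where the row before left it; what a row does not reach is not made up. The controller multiplies each number of a shift by 25 cm and each number of a turn by 120 degrees. A row lasts 1/8 s, in which the tool goes at most 62.5 mm and 10.7 degrees, less where a joint would pass 70% of its speed; a pose out of reach is approached as far as the arm can. A call with a number of a shift or a turn outside -1 to 1 is refused whole. A call with a gripper value outside its range is refused whole. The fingers move at their own pace and stop on an object; the grip force is fixed at half the most. Time passes only in rows, so rows that do not move let the fingers close. It gives the time, the measured TCP pose, the force, the opening and the grip force at its end, in the units of the state.
- arm.read_state(): the state, without advancing time (a new reading comes with each control period).
- vision.camera(name): name is "scene" or "top" or "wrist"; returns a dict with "pixels" (400x640x3 uint8, red, green, blue), "depth" (400x640 float32, m along the optical axis (not along the pixel's ray), 0 where there is no reading), "fx", "fy", "cx", "cy" (pixels), "k1" (the pictures are not rectified: a ray, as slopes to the right and down, at radius r is drawn at 1 + k1 r^2 times it, then the intrinsics apply), "R" (3x3) and "t" (3): a world point X has camera coordinates R X + t; the wrist camera has in their place "T_tool_cam" (4x4, takes a point from camera to tool coordinates, whose origin is the TCP and whose axes are the flange's). Camera axes: x right, y down, z forward; pixel columns grow to the right and rows downward; lengths in m; the calibration is good to about 2 mm. A picture is of the moment at which its call begins: read the wrist's pose just before it.
- arm.finish_job(): hands the job in; it is judged then, once.
Trained networks look in a picture, given as the dict that the camera call returned (one of the last four; its "shot" number tells which), for a name from the list of things; names that differ only in an ending like _2 or _b are one class to them, and where a whole thing is asked for, a point or a joint stands for the part that bears it (a point fixed in the world has none). Each returns a list of dicts, best first, with "conf" (0 to 1); they miss things now and then, are a little off and sometimes report something else, mostly with a low value. They report only what shows in the picture. A call takes as long as a camera call. They do not tell look-alikes from the thing itself.
- vision.recognise(picture, label): "box" ([left, top, right, bottom] in pixels, round what is visible of it).
- vision.silhouettes(picture, label): "pixels" (400x640 bool, what is visible of it) and "box" ([left, top, right, bottom] in pixels, round what is visible of it).
- vision.landmark_of(picture, label): "xy" ([column, row] in pixels: a listed point, or the origin of a listed thing).
The state is a dict: "time": time; "qpos": joint angles; "joint_velocities": joint speeds; "tau": joint torques, N m; "ee_pos": TCP position; "orientation": TCP orientation; "contact_force": force on the tool from outside, world axes, zero at the start; "wrist_torque": the same for the moment, N m; "opening": finger opening in m; "finger_force": force on a finger pad.
Only numpy, scipy, OpenCV 4.12 (cv2) and the standard library are available. Lean on these libraries where they do the work, as an engineer would, in place of code of your own. Each camera call takes 0.05 s, during which the arm holds its last target. There are 200 camera calls.

## Working session

There is one attempt and no reset: what is moved stays moved. The work goes in short steps, Python scripts to look and compute and a tool call to move; the robot and the scene stay as the last step left them, time stands still between calls to the robot, and variables do not carry over. Pictures are saved under pics/ and viewed, at most 10 in all, crops included, and the job is handed in when it is done.

Besides the shell and the picture viewer there is one more tool, called after ">>>" as name(argument=value, ...) on one line, values as JSON. servo_tool: Moves the arm, as the interface text tells. Its arguments: {"type":"object","properties":{"commands":{"type":"array"}},"required":["commands"]}

```bash
mkdir -p pics; cat > h.py <<'E'
import numpy as np, cv2
from scipy.spatial.transform import Rotation as Ro
from workcell import arm, vision
def ext(p, st=None):
    if 'R' in p: R=np.array(p['R']);t=np.array(p['t']);return R.T,-R.T@t
    T=np.array(p['T_tool_cam']);Rt=Ro.from_rotvec(st['orientation']).as_matrix()
    return Rt@T[:3,:3],Rt@T[:3,3]+np.array(st['ee_pos'])
def rays(p,uv):
    uv=np.atleast_2d(np.array(uv,float))
    d=np.c_[(uv[:,0]-p['cx'])/p['fx'],(uv[:,1]-p['cy'])/p['fy']];s=d.copy()
    for _ in range(10): s=d/(1+p['k1']*(s**2).sum(1,keepdims=True))
    return np.c_[s,np.ones(len(s))]
def atz(p,uv,z,st=None):
    R,c=ext(p,st);r=rays(p,uv)@R.T
    return c+r*((z-c[2])/r[:,2])[:,None]
def cloud(p,mask=None,st=None):
    m=p['depth']>0
    if mask is not None:m&=mask
    v,u=np.nonzero(m);R,c=ext(p,st)
    return (rays(p,np.c_[u,v])*p['depth'][v,u][:,None])@R.T+c,u,v
def save(p,n,box=None,s=1):
    im=p['pixels'][:,:,::-1]
    if box: im=im[box[1]:box[3],box[0]:box[2]]
    cv2.imwrite('pics/'+n,cv2.resize(im,None,fx=s,fy=s,interpolation=cv2.INTER_CUBIC))
E
python3 - <<'E'
from h import *
s=arm.read_state();print(s)
a=vision.camera('scene');b=vision.camera('top')
im=np.vstack([a['pixels'],b['pixels']])[:,:,::-1]
cv2.imwrite('pics/a.png',cv2.resize(im,None,fx=.75,fy=.75,interpolation=cv2.INTER_AREA))
for p,n in((a,'scene'),(b,'top')):
  for l in('lid_knob','candle_center','candle','holder_floor','fence','stop'):
    print(n,l,[(np.round(d['xy']),round(d['conf'],2)) for d in vision.landmark_of(p,l)])
  print(ext(p)[1],ext(p)[0][:,2])
z={'lid_knob':.086,'candle_center':.034,'holder_floor':.006,'fence':.004,'stop':.004}
for l in z:
  for p in (a,b):
    for d in vision.landmark_of(p,l): print(l,atz(p,d['xy'],z[l])[0].round(3),round(d['conf'],2))
for l in 'black_jar mint_jar amber_bottle gift_box stone_bowl brush tealight'.split():
    print(l,[(atz(b,d['xy'],.004)[0].round(3),round(d['conf'],2)) for d in vision.landmark_of(b,l)[:2]])
E
```

```text
{'time': 0.0, 'qpos': array([ 1.07249666e+00,  3.07572354e-01,  1.50764520e+00,  4.88823460e-05,
        1.32841279e+00, -7.34681348e-02]), 'joint_velocities': array([ 0.0007054 , -0.00056893,  0.00066283,  0.00102593,  0.00073011,
       -0.00176346]), 'tau': array([-8.50556830e-05, -4.57551920e+01, -2.51913947e+01,  1.46239599e-04,
        1.33661678e-02, -5.43475196e-06]), 'ee_pos': array([0.23666531, 0.52330218, 0.23839203]), 'orientation': array([-6.62203826e-01, -3.07037213e+00,  3.04927216e-03]), 'contact_force': array([ 0.01272042,  0.82028985, -0.96820327]), 'wrist_torque': array([-0.02041343, -0.00649479, -0.00081315]), 'finger_force': 0.0, 'opening': 0.08543400054095208}
scene lid_knob [(array([354., 207.]), 0.86), (array([361., 193.]), 0.78), (array([393., 186.]), 0.74)]
scene candle_center [(array([417., 167.]), 0.77), (array([506., 258.]), 0.73), (array([350., 221.]), 0.67), (array([353., 212.]), 0.22)]
scene candle [(array([410., 176.]), 0.87), (array([507., 267.]), 0.72), (array([354., 229.]), 0.68)]
scene holder_floor [(array([214., 235.]), 0.71)]
scene fence [(array
[... 1265 characters left out ...]
fence [0.644 0.099 0.004] 0.96
fence [ 0.732 -0.246  0.004] 0.19
fence [0.64  0.101 0.004] 0.83
stop [ 0.375 -0.216  0.004] 0.52
stop [0.616 0.117 0.004] 0.64
stop [ 0.559 -0.163  0.004] 0.26
black_jar [(array([ 0.722, -0.246,  0.004]), 0.57), (array([ 0.565, -0.156,  0.004]), 0.17)]
mint_jar [(array([0.707, 0.339, 0.004]), 0.68), (array([0.535, 0.069, 0.004]), 0.52)]
amber_bottle [(array([ 0.706, -0.15 ,  0.004]), 0.86), (array([0.61 , 0.125, 0.004]), 0.41)]
gift_box [(array([ 0.61 , -0.473,  0.004]), 0.83)]
stone_bowl [(array([0.448, 0.34 , 0.004]), 0.67)]
brush [(array([ 0.36 , -0.219,  0.004]), 0.6), (array([0.619, 0.12 , 0.004]), 0.35)]
tealight [(array([ 0.557, -0.157,  0.004]), 0.46)]
```

View pics/a.png

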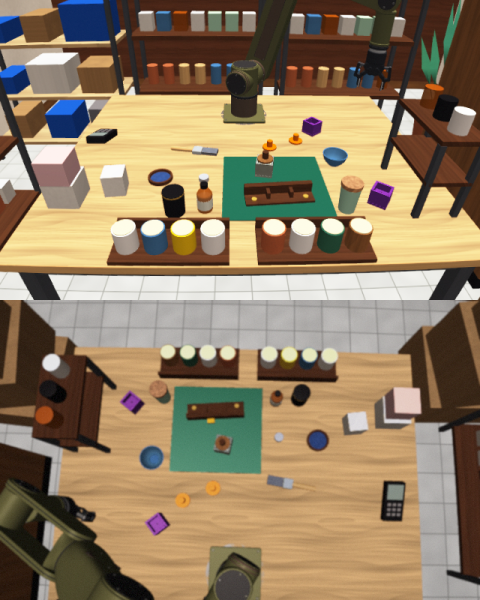

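The picture shows three lid candidates: the natural wood lid on the grey candle at scene (353,210) and top (296,188), and two orange look-alikes at scene (361,193) and (393,186). There are three candle candidates: the grey one at top (298,194), and two purple ones at top (175,137) and (210,300). I choose the natural lid on the grey candle, which stands on the mat. The holder is the blue-felt dish at top (424,187).

```bash
python3 - <<'E'
from h import *
a=vision.camera('scene');b=vision.camera('top')
c1=cv2.resize(b['pixels'][120:240,220:340],(480,480),interpolation=3);c2=cv2.resize(a['pixels'][180:290,300:430],(320,271),interpolation=3)
im=np.zeros((480,800,3),np.uint8);im[:,:480]=c1;im[:271,480:]=c2
cv2.imwrite('pics/b.png',im[:,:,::-1])
for p,n in((a,'scene'),(b,'top')):
  P,u,v=cloud(p)
  def sel(x0,x1,y0,y1,z0,z1): 
    return P[(P[:,0]>x0)&(P[:,0]<x1)&(P[:,1]>y0)&(P[:,1]<y1)&(P[:,2]>z0)&(P[:,2]<z1)]
  m=sel(.3,.75,-.02,.28,-.01,.015);print(n,'ground z',np.median(sel(.35,.75,-.02,.2,-.01,.015)[:,2]))
  f=sel(.58,.75,-.08,.28,.04,.06)
  if len(f)>20:
    r=cv2.minAreaRect((f[:,:2]*1000).astype(np.float32));print('fence top',len(f),r,f.mean(0))
  k=sel(.45,.6,0,.14,.09,.12);print('knob',len(k),k.mean(0).round(4),k.min(0).round(3),k.max(0).round(3))
  k=sel(.45,.6,0,.14,.066,.085);print('disc',len(k),k.mean(0).round(4),k.min(0).round(3),k.max(0).round(3))
  k=sel(.45,.6,0,.14,.052,.085);print('candletop',cv2.minAreaRect((k[:,:2]*1000).astype(np.float32)))
  k=sel(.45,.62,-.4,-.25,.011,.03);print('holder',len(k),cv2.minEnclosingCircle((k[:,:2]*1000).astype(np.float32)),np.percentile(k[:,2],[10,50,95]))
  # yellow stop
  hsv=cv2.cvtColor(p['pixels'],cv2.COLOR_RGB2HSV)
  mm=(hsv[:,:,0]>18)&(hsv[:,:,0]<32)&(hsv[:,:,1]>180)&(hsv[:,:,2]>100)
  Q,_,_=cloud(p,mm);Q=Q[(Q[:,0]>.55)&(Q[:,0]<.72)&(Q[:,1]>0)&(Q[:,1]<.25)]
  if len(Q):print('stop',len(Q),Q.mean(0).round(4),Q.min(0).round(3),Q.max(0).round(3))
  for l in ('candle','lid'):
    for d in vision.silhouettes(p,l):
      Q,_,_=cloud(p,d['pixels']);print(l,round(d['conf'],2),d['box'],np.median(Q,0).round(3))
E
```

```text
scene ground z 0.004540391631199625
fence top 669 ((654.1491088867188, 101.093994140625), (52.35094451904297, 239.72727966308594), 4.826075077056885) [0.64418433 0.09813718 0.04700459]
knob 55 [0.5181 0.0625 0.0979] [0.502 0.052 0.09 ] [0.528 0.075 0.102]
disc 200 [0.523  0.0622 0.0724] [0.491 0.034 0.066] [0.549 0.091 0.084]
candletop ((515.6012573242188, 62.38182830810547), (63.85275650024414, 69.55119323730469), 79.76637268066406)
holder 217 ((547.7628784179688, -327.91204833984375), 49.03321075439453) [0.01243458 0.01505514 0.01823777]
stop 8 [0.689  0.0795 0.0201] [0.679 0.007 0.018] [0.695 0.196 0.022]
candle 0.79 [340.6, 212.8, 364.0, 238.9] [0.545 0.057 0.037]
candle 0.79 [398.5, 155.5, 432.8, 184.8] [0.206 0.307 0.038]
candle 0.75 [491.0, 241.2, 525.2, 280.0] [0.701 0.447 0.041]
candle 0.22 [216.4, 246.9, 246.3, 290.3] [ 0.749 -0.246  0.071]
lid 0.76 [344.0, 199.5, 364.9, 219.2] [0.523 0.061 0.073]
lid 0.64 [335.1, 206.8, 364.3, 238.6] [0.545 0.057 0.038]
lid 0.55 [455.2, 235.2, 485.1, 285.5] [0.741 0.317 0.089]
lid 0.54 [351.1, 184.0, 369.1, 201.6] [0.346 0.098 0.015]
lid 0
[... 324 characters left out ...]
6 0.0601 0.0723] [0.474 0.028 0.066] [0.547 0.096 0.082]
candletop ((510.2243957519531, 59.807838439941406), (64.14848327636719, 65.2186508178711), 79.65682983398438)
holder 283 ((564.5823364257812, -316.8143310546875), 68.60289001464844) [0.01178802 0.01618181 0.02228536]
stop 59 [0.6166 0.1172 0.0218] [0.606 0.105 0.015] [0.625 0.131 0.034]
candle 0.96 [194.8, 282.6, 227.2, 315.7] [0.187 0.309 0.039]
candle 0.73 [158.9, 117.6, 191.0, 151.3] [0.681 0.451 0.04 ]
candle 0.55 [283.4, 179.6, 313.8, 206.7] [0.485 0.04  0.058]
lid 0.81 [275.6, 239.1, 295.4, 261.7] [0.332 0.096 0.016]
lid 0.7 [288.8, 183.4, 307.8, 200.2] [0.507 0.059 0.074]
lid 0.69 [236.0, 259.1, 254.0, 277.0] [0.281 0.218 0.016]
```

View pics/b.png

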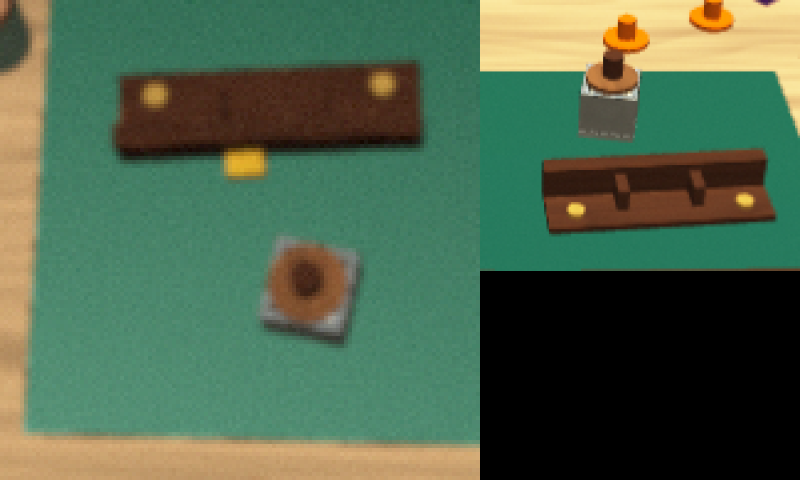

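The crop confirms it: the natural wood lid is on the grey candle, at about top (296,190), and the orange lids lie on the bare table. I'm moving over the candle for a closer look.

>>> servo_tool(commands=[[0, 0, 0.015, 0.12, -0.2, 0, 0], [0, 0, 0.015, 0.12, -0.2, 0, 0], [0, 0, 0.015, 0.12, -0.2, 0, 0], [0, 0, 0.015, 0.12, -0.2, 0, 0], [0, 0, 0.015, 0.12, -0.2, 0, 0], [0, 0, 0.015, 0.12, -0.2, 0, 0], [0, 0, 0.015, 0.12, -0.2, 0, 0], [0, 0, 0.015, 0.12, -0.2, 0, 0]])

```text
time: 2.85
ee_pos: [0.4779, 0.1222, 0.2396]
orientation: [0.271, 3.129, 0.001]
contact_force: [-0.1, 1.3, -0.2]
opening: 0.0851
finger_force: 0.0
```

>>> servo_tool(commands=[[0, 0, 0, 0.1, -0.15, 0, 0], [0, 0, 0, 0, -0.06, 0, 0], [0, 0, 0, 0, 0, 0, 0]])

```text
time: 3.22
ee_pos: [0.5014, 0.0708, 0.2391]
orientation: [-0.275, -3.128, -0.0]
contact_force: [0.3, 0.9, 0.3]
opening: 0.0853
finger_force: 0.0
```

```bash
python3 - <<'E'
from h import *
s=arm.read_state();w=vision.camera('wrist');save(w,'c.png')
R=Ro.from_rotvec(s['orientation']).as_matrix()
print(s['ee_pos'],R.round(3),'yaw',np.arctan2(-R[0,1],R[1,1]),s['contact_force'],s['qpos'].round(3))
print(np.array(w['T_tool_cam']).round(3))
for l,z in(('lid_knob',.086),('fence',.004),('stop',.004),('candle',.004)):
    for d in vision.landmark_of(w,l): print(l,d['xy'],atz(w,d['xy'],z,s)[0].round(4),round(d['conf'],2))
P,u,v=cloud(w,None,s)
def sel(x0,x1,y0,y1,z0,z1): 
    return P[(P[:,0]>x0)&(P[:,0]<x1)&(P[:,1]>y0)&(P[:,1]<y1)&(P[:,2]>z0)&(P[:,2]<z1)]
for n,a in dict(fence=(.58,.75,-.08,.28,.044,.06),knob=(.45,.6,0,.14,.093,.11),disc=(.45,.6,0,.14,.067,.08),ctop=(.45,.6,0,.14,.058,.08),stop=(.58,.63,.08,.16,.016,.025)).items():
    k=sel(*a)
    if len(k)>10:print(n,len(k),k.mean(0).round(4),np.percentile(k,1,0).round(3),np.percentile(k,99,0).round(3),cv2.minAreaRect((k[:,:2]*1000).astype(np.float32)),cv2.minEnclosingCircle((k[:,:2]*1000).astype(np.float32)))
E
```

```text
[0.50137403 0.07081492 0.23909163] [[-0.985  0.175 -0.001]
 [ 0.175  0.985  0.   ]
 [ 0.001  0.    -1.   ]] yaw -0.17545818023228021 [0.3154001  0.93714675 0.28652815] [ 0.057  0.212  1.644  0.     1.287 -1.339]
[[ 0.    -0.962 -0.273  0.068]
 [ 1.     0.001 -0.001  0.   ]
 [ 0.001 -0.273  0.962 -0.134]
 [ 0.     0.     0.     1.   ]]
lid_knob [317.1, 198.3] [0.5118 0.0649 0.086 ] 0.75
lid_knob [321.6, 2.2] [0.3511 0.0976 0.086 ] 0.6
fence [362.0, 268.5] [0.6372 0.1003 0.004 ] 0.65
stop [373.8, 251.3] [0.6157 0.1186 0.004 ] 0.65
candle [637.5, 255.7] [0.6806 0.451  0.004 ] 0.58
candle [535.7, 295.1] [0.7163 0.3229 0.004 ] 0.46
fence 2695 [0.6376 0.0825 0.0483] [ 0.62  -0.017  0.044] [0.654 0.217 0.05 ] ((637.8692016601562, 100.1130142211914), (21.3896484375, 239.24813842773438), 4.160395622253418) ((635.05419921875, 99.90824890136719), 119.65260314941406)
knob 537 [0.5121 0.0634 0.0994] [0.501 0.052 0.094] [0.524 0.074 0.101] ((512.7366943359375, 63.155235290527344), (23.048978805541992, 23.035629272460938), 89.02732849121094) ((513.0513916015625, 63.27613067626953), 12.044471740722656)
disc 2117 [0.5102 0.0638 0.0718] [0.484 0.035 0.069] [0.541 0.091 0.075] ((512.8016967773438, 63.17157745361328), (58.9287223815918, 58.93558120727539), 1.4671697616577148) ((513.0545043945312, 62.91374206542969), 30.119731903076172)
ctop 3198 [0.5089 0.063  0.069 ] [0.478 0.029 0.061] [0.546 0.096 0.074] ((512.9669189453125, 62.312339782714844), (64.04498291015625, 64.25694274902344), 79.25410461425781) ((513.0608520507812, 62.22914123535156), 44.67898178100586)
stop 543 [0.6205 0.1196 0.02  ] [0.608 0.083 0.016] [0.63  0.158 0.025] ((618.0557861328125, 119.23030090332031), (19.477699279785156, 79.46534729003906), 4.381439685821533) ((626.722412109375, 119.89434814453125), 39.7336311340332)
```

View pics/c.png

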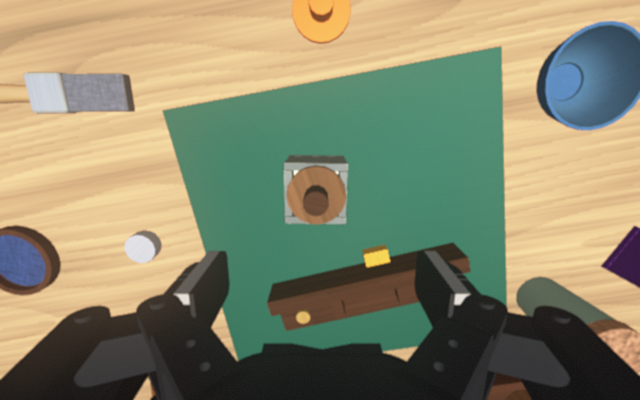

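The wrist picture shows the lid's knob centred at (316,200) on the grey candle. The stop is at (376,257), with the fence behind it. The knob measures (0.5127, 0.0632) with its top at z = 0.100, which matches the expected 0.100. I'm descending now.

>>> servo_tool(commands=[[0, 0, 0, 0.045, -0.03, -0.12, 0.45], [0, 0, 0, 0, 0, -0.12, 0.45], [0, 0, 0, 0, 0, -0.12, 0.45], [0, 0, 0, 0, 0, -0.12, 0.45], [0, 0, 0, 0, 0, -0.1, 0.45], [0, 0, 0, 0, 0, -0.03, 0.45], [0, 0, 0, 0, 0, 0, 0.45]])

```text
time: 4.35
ee_pos: [0.5131, 0.0645, 0.0868]
orientation: [-0.271, -3.129, 0.0]
contact_force: [-0.7, -0.0, -0.5]
opening: 0.047
finger_force: 0.0
```

>>> servo_tool(commands=[[0, 0, 0, 0, -0.004, 0, 1], [0, 0, 0, 0, 0, 0, 1], [0, 0, 0, 0, 0, 0, 1], [0, 0, 0, 0, 0, 0, 1], [0, 0, 0, 0, 0, 0, 1]])

```text
time: 4.97
ee_pos: [0.5143, 0.0629, 0.0882]
orientation: [0.272, 3.127, 0.001]
contact_force: [-0.4, -0.0, 7.1]
opening: 0.0221
finger_force: 58.9
```

>>> servo_tool(commands=[[0, 0, 0, 0, 0, 0.04, 1], [0, 0, 0, 0, 0, 0.14, 1], [0, 0, 0, 0, 0, 0.16, 1], [0, 0, 0, 0, -0.1, 0.16, 1], [0, 0, 0, 0, -0.18, 0.04, 1], [0, 0, 0, 0, -0.2, 0, 1], [0, 0, 0, 0, -0.2, 0, 1], [0, 0, 0, 0, -0.2, 0, 1]])

```text
time: 5.98
ee_pos: [0.5129, -0.1586, 0.2225]
orientation: [0.272, 3.129, -0.0]
contact_force: [1.6, 0.5, -1.1]
opening: 0.0218
finger_force: 58.9
```

>>> servo_tool(commands=[[0, 0, -0.01, 0, -0.2, 0, 1], [0, 0, -0.03, 0, -0.14, 0, 1], [0, 0, -0.03, 0, 0, 0, 1], [0, 0, -0.03, 0, 0, 0, 1], [0, 0, 0, 0, 0, 0, 1]])

```text
time: 6.6
ee_pos: [0.5129, -0.2423, 0.2221]
orientation: [-0.598, -3.084, -0.0]
contact_force: [0.0, -1.0, -0.5]
opening: 0.0222
finger_force: 59.0
```

```bash
python3 - <<'E'
from h import *
s=arm.read_state();w=vision.camera('wrist');save(w,'d.png')
print(s['ee_pos'],s['orientation'],s['contact_force'],s['qpos'].round(3))
for d in vision.landmark_of(w,'holder_floor'): print(d['xy'],atz(w,d['xy'],.006,s)[0].round(4),round(d['conf'],2))
for d in vision.landmark_of(w,'lid_knob'): print('knob',d['xy'],round(d['conf'],2))
for d in vision.silhouettes(w,'holder_floor'):
    Q,_,_=cloud(w,d['pixels'],s);k=Q[(Q[:,2]>.011)&(Q[:,2]<.02)];print(d['conf'],d['box'],len(k),cv2.minEnclosingCircle((k[:,:2]*1000).astype(np.float32)))
P,u,v=cloud(w,None,s)
k=P[(P[:,0]>.47)&(P[:,0]<.62)&(P[:,1]>-.41)&(P[:,1]<-.26)&(P[:,2]>.013)&(P[:,2]<.02)]
print(len(k),cv2.minEnclosingCircle((k[:,:2]*1000).astype(np.float32)),cv2.fitEllipse((k[:,:2]*1000).astype(np.float32)),np.percentile(k,[1,99],0))
k=P[(P[:,2]>.12)&(abs(P[:,0]-s['ee_pos'][0])<.035)&(abs(P[:,1]-s['ee_pos'][1])<.035)];print('lid',len(k),k.min(0)-s['ee_pos'],k.max(0)-s['ee_pos'])
E
```

```text
[ 0.51290667 -0.24226107  0.22205878] [-5.97541900e-01 -3.08404008e+00 -6.19516529e-05] [ 0.02813146 -0.98793729 -0.54021605] [-0.516  0.31   1.548 -0.     1.284 -1.704]
[261.3, 231.8] [ 0.5515 -0.3348  0.006 ] 0.97
knob [321.7, 257.3] 0.87
knob [618.6, 61.6] 0.67
905 ((547.0089111328125, -330.04827880859375), 46.139225006103516) ((546.5814208984375, -329.28741455078125), (82.82366180419922, 84.13581085205078), 56.497596740722656) [[ 0.5024401  -0.37374234  0.01327495]
 [ 0.58561568 -0.29397953  0.01747345]]
lid 35041 [-0.03112969 -0.03499809 -0.02438857] [0.02894318 0.03499476 0.0911888 ]
```

View pics/d.png

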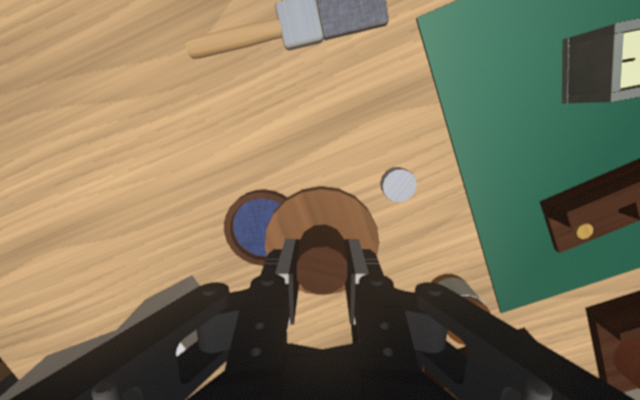

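The lid is held level in the fingers at (322,240). The holder is at (263,228), with its centre at (0.547, -0.330) and a measured radius of 46 mm, as given.

>>> servo_tool(commands=[[0, 0, 0, 0.068, -0.17, -0.02, 1], [0, 0, 0, 0.068, -0.18, -0.06, 1], [0, 0, 0, 0, 0, -0.16, 1], [0, 0, 0, 0, 0, -0.16, 1], [0, 0, 0, 0, 0, -0.16, 1], [0, 0, 0, 0, 0, -0.08, 1], [0, 0, 0, 0, 0, 0, 1]])

```text
time: 7.68
ee_pos: [0.546, -0.3285, 0.0598]
orientation: [-0.596, -3.08, -0.003]
contact_force: [-0.7, 0.7, -0.8]
opening: 0.0218
finger_force: 58.9
```

```bash
python3 - <<'E'
from h import *
s=arm.read_state();w=vision.camera('wrist')
print(s['ee_pos'],s['contact_force'])
P,u,v=cloud(w,None,s);D=P-s['ee_pos']
k=D[(np.hypot(D[:,0],D[:,1])<.036)&(D[:,2]<-.010)&(D[:,2]>-.022)];
print(len(k),np.percentile(k[:,2],[5,25,50,75,95]))
A=np.c_[k[:,:2],np.ones(len(k))];print('plane',np.linalg.lstsq(A,k[:,2],rcond=None)[0],cv2.minEnclosingCircle((k[:,:2]*1000).astype(np.float32)))
E
```

```text
[ 0.54602293 -0.32849613  0.05980766] [-0.73778969  0.67821899 -0.81357735]
4804 [-0.01776109 -0.01690275 -0.01646253 -0.01600683 -0.01519647]
plane [ 0.01383161 -0.00530055 -0.01622077] ((-1.1599997282028198, 1.117309808731079), 30.114065170288086)
```

>>> servo_tool(commands=[[0, 0, 0, 0.009, -0.01, -0.03, 1], [0, 0, 0, 0, 0, -0.03, 1], [0, 0, 0, 0, 0, -0.02, 1], [0, 0, 0, 0, 0, -0.012, 1], [0, 0, 0, 0, 0, 0, 1]])

```text
time: 8.35
ee_pos: [0.5493, -0.332, 0.0385]
orientation: [-0.598, -3.084, -0.0]
contact_force: [0.2, -0.9, -0.3]
opening: 0.0221
finger_force: 58.9
```

>>> servo_tool(commands=[[0, 0, 0, -0.004, 0.004, -0.008, 1], [0, 0, 0, 0, 0, -0.004, 1], [0, 0, 0, 0, 0, 0, 1]])

```text
time: 8.72
ee_pos: [0.5484, -0.3309, 0.0363]
orientation: [-0.598, -3.084, -0.0]
contact_force: [-1.2, 1.7, 2.9]
opening: 0.0218
finger_force: 59.2
```

Contact with the floor. Releasing with a small opening, then rising.

>>> servo_tool(commands=[[0, 0, 0, 0, 0, 0, 0.6], [0, 0, 0, 0, 0, 0, 0.5], [0, 0, 0, 0, 0, 0, 0.45], [0, 0, 0, 0, 0, 0.04, 0.45], [0, 0, 0, 0, 0, 0.12, 0.4], [0, 0, 0, 0, 0, 0.2, 0.2], [0, 0, 0, 0, 0, 0.2, 0], [0, 0, 0, 0, 0.02, 0.1, 0]])

```text
time: 9.72
ee_pos: [0.5499, -0.3273, 0.2052]
orientation: [0.597, 3.078, -0.004]
contact_force: [-0.0, -0.4, -0.8]
opening: 0.0851
finger_force: 0.0
```

```bash
python3 - <<'E'
from h import *
s=arm.read_state();w=vision.camera('wrist');save(w,'e.png')
print(s['ee_pos'],s['contact_force'])
P,u,v=cloud(w,None,s)
D=P-[.547,-.33,0]
for z0,z1 in((.017,.024),(.04,.055)):
  k=D[(np.hypot(D[:,0],D[:,1])<.05)&(D[:,2]>z0)&(D[:,2]<z1)]
  A=np.c_[k[:,:2],np.ones(len(k))];print(len(k),np.median(k[:,2]),'plane',np.linalg.lstsq(A,k[:,2],rcond=None)[0],cv2.minEnclosingCircle((k[:,:2]*1000).astype(np.float32)))
E
```

```text
[ 0.54988145 -0.32730106  0.20521886] [-0.01130469 -0.41389837 -0.82611123]
2032 0.019714539006488924 plane [0.00154976 0.00025289 0.01968235] ((0.00409750547260046, 0.9155272841453552), 44.22840118408203)
491 0.0476366610563122 plane [ 0.05657188 -0.02770073  0.04748507] ((0.28808021545410156, -0.28360939025878906), 11.947623252868652)
```

View pics/e.png

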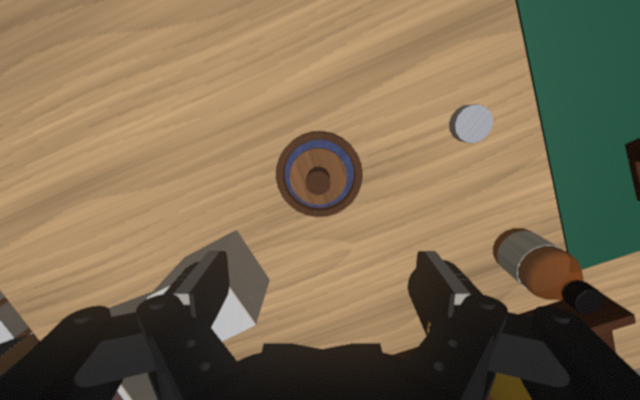

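The lid lies flat and centred in the holder at (319,174), 0.4 mm off centre and level. Next is the candle.

>>> servo_tool(commands=[[0, 0, 0, 0, 0.14, 0.1, 0], [0, 0, 0.01, -0.02, 0.2, 0.05, 0], [0, 0, 0.016, -0.02, 0.22, 0, 0], [0, 0, 0.016, -0.02, 0.22, 0, 0], [0, 0, 0.016, -0.03, 0.22, 0, 0], [0, 0, 0.016, -0.03, 0.22, 0, 0], [0, 0, 0.01, -0.03, 0.2, 0, 0], [0, 0, 0.01, 0, 0.14, 0, 0]])

```text
time: 10.78
ee_pos: [0.5097, 0.066, 0.2383]
orientation: [-0.288, -3.128, -0.0]
contact_force: [-0.1, -0.7, -0.5]
opening: 0.0854
finger_force: 0.0
```

>>> servo_tool(commands=[[0, 0, 0, 0, 0, 0, 0], [0, 0, 0, 0, 0, 0, 0]])

```text
time: 11.02
ee_pos: [0.5109, 0.0635, 0.2382]
orientation: [-0.291, -3.128, 0.001]
contact_force: [-0.3, 0.5, -0.4]
opening: 0.0857
finger_force: 0.0
```

```bash
cat > m.py <<'E'
from h import *
s=arm.read_state();w=vision.camera('wrist')
R=Ro.from_rotvec(s['orientation']).as_matrix()
print(s['ee_pos'],'yaw',np.arctan2(-R[0,1],R[1,1]),s['contact_force'],s['qpos'].round(2))
P,u,v=cloud(w,None,s)
inb=lambda x0,x1,y0,y1,z0,z1:(P[:,0]>x0)&(P[:,0]<x1)&(P[:,1]>y0)&(P[:,1]<y1)&(P[:,2]>z0)&(P[:,2]<z1)
k=P[inb(.45,.6,0,.14,.058,.07)];print('candle',len(k),cv2.minAreaRect((k[:,:2]*1000).astype(np.float32)),np.median(k[:,2]))
k=P[inb(.6,.68,-.08,.28,.044,.06)];print('fence',len(k),cv2.minAreaRect((k[:,:2]*1000).astype(np.float32)))
c=w['pixels'][v,u].astype(int)
k=P[inb(.58,.65,.06,.18,.015,.03)&(c[:,0]>120)&(c[:,1]>90)&(c[:,2]<90)]
if len(k)>5: print('stop',len(k),cv2.minAreaRect((k[:,:2]*1000).astype(np.float32)),k.mean(0),np.percentile(k,[2,98],0).round(4))
E
python3 m.py
```

```text
[0.51088516 0.06354604 0.23823238] yaw -0.18563219666260156 [-0.34170927  0.50578225 -0.38003635] [ 0.04  0.22  1.63 -0.    1.29 -1.34]
candle 1840 ((513.24169921875, 62.17889404296875), (64.03101348876953, 64.48646545410156), 79.04594421386719) 0.06364299096644338
fence 2946 ((637.9691772460938, 100.0472183227539), (21.264766693115234, 239.4842529296875), 4.2873382568359375)
stop 377 ((617.7969360351562, 119.44486236572266), (19.45598602294922, 30.69499969482422), 5.553555965423584) [0.61723736 0.11882468 0.01944383] [[0.6082 0.1046 0.0159]
 [0.6273 0.1332 0.0212]]
```

>>> servo_tool(commands=[[0, 0, 0, 0.009, -0.005, -0.1, 0], [0, 0, 0, 0, 0, -0.16, 0], [0, 0, 0, 0, 0, -0.16, 0], [0, 0, 0, 0, 0, -0.16, 0], [0, 0, 0, 0, 0, -0.14, 0], [0, 0, 0, 0, 0, -0.07, 0], [0, 0, 0, 0, 0, 0, 0]])

```text
time: 11.95
ee_pos: [0.5122, 0.0613, 0.0394]
orientation: [-0.294, -3.124, 0.001]
contact_force: [0.1, -0.4, 1.4]
opening: 0.0852
finger_force: 0.0
```

>>> servo_tool(commands=[[0, 0, 0, 0, 0, 0, 0.4], [0, 0, 0, 0, 0, 0, 0.6], [0, 0, 0, 0, 0, 0, 0.6], [0, 0, 0, 0, 0, 0, 1], [0, 0, 0, 0, 0, 0, 1]])

```text
time: 12.58
ee_pos: [0.5144, 0.0622, 0.042]
orientation: [0.291, 3.125, -0.001]
contact_force: [-0.5, -3.3, 6.6]
opening: 0.0629
finger_force: 68.2
```

>>> servo_tool(commands=[[0, 0, 0, 0, 0, 0.02, 1], [0, 0, 0, 0, 0, 0.02, 1], [0, 0, 0.02, 0.02, 0, 0, 1], [0, 0, 0.04, 0.04, 0.01, 0, 1], [0, 0, 0.04, 0.06, 0.01, 0, 1], [0, 0, 0.027, 0.06, 0, 0, 1], [0, 0, 0, 0.06, 0, 0, 1], [0, 0, 0, 0, 0, 0, 1]])

```text
time: 13.58
ee_pos: [0.5749, 0.0677, 0.0508]
orientation: [-0.124, 3.138, 0.0]
contact_force: [-0.2, 0.0, -4.1]
opening: 0.0626
finger_force: 66.8
```

```bash
python3 m.py; python3 - <<'E'
from h import *
w=vision.camera('wrist');save(w,'f.png')
E
```

```text
[0.57487517 0.06774562 0.05080101] yaw 0.07894279395459135 [-0.23744789  0.00488557 -4.08610727] [ 0.04  0.51  1.72  0.    0.91 -1.61]
candle 4706 ((570.2361450195312, 67.3926773071289), (58.115478515625, 90.54067993164062), 4.29517936706543) 0.0644729703491563
fence 1911 ((622.133056640625, 100.27291870117188), (52.44935989379883, 236.99813842773438), 4.3736042976379395)
stop 6 ((625.6758422851562, 119.10337829589844), (3.289466381072998, 1.3675062656402588), 24.57685089111328) [0.6262108  0.11955353 0.01958138] [[0.6241 0.119  0.0187]
 [0.6271 0.1204 0.0203]]
```

View pics/f.png

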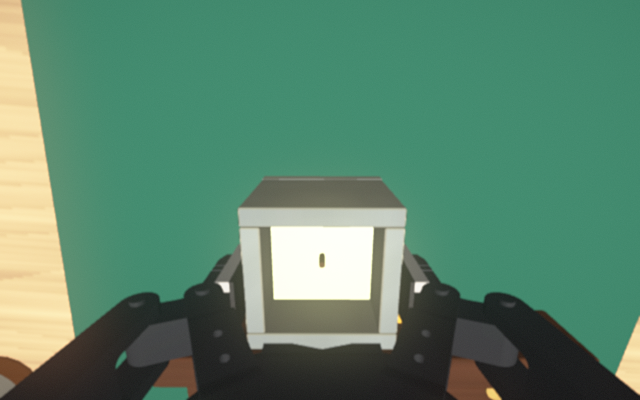

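The candle is held upright and square in the fingers. The wick shows at (322,260) and the front rim at row 215.

>>> servo_tool(commands=[[0, 0, 0, 0.04, 0, 0, 1], [0, 0, 0, 0.04, 0, 0, 1], [0, 0, 0, 0, 0, -0.012, 1], [0, 0, 0, 0, 0, -0.012, 1], [0, 0, 0, 0, 0, 0, 1]])

```text
time: 14.3
ee_pos: [0.5923, 0.0677, 0.0442]
orientation: [0.125, -3.137, -0.0]
contact_force: [-0.4, 0.0, -3.6]
opening: 0.063
finger_force: 66.8
```

>>> servo_tool(commands=[[0, 0, 0, 0.008, 0, -0.004, 1], [0, 0, 0, 0, 0, -0.004, 1], [0, 0, 0, 0, 0, 0, 1]])

```text
time: 14.68
ee_pos: [0.5952, 0.0676, 0.0428]
orientation: [0.126, -3.139, 0.0]
contact_force: [-0.1, -0.2, -4.0]
opening: 0.0629
finger_force: 66.8
```

>>> servo_tool(commands=[[0, 0, 0, 0.008, 0, 0, 1], [0, 0, 0, 0, 0, 0, 1]])

```text
time: 14.92
ee_pos: [0.5976, 0.0676, 0.0429]
orientation: [-0.125, 3.138, -0.0]
contact_force: [0.5, -0.0, -4.7]
opening: 0.0629
finger_force: 66.8
```

>>> servo_tool(commands=[[0, 0, 0, 0, 0, -0.006, 1], [0, 0, 0, 0, 0, 0, 1]])

```text
time: 15.18
ee_pos: [0.5975, 0.0676, 0.0421]
orientation: [-0.125, 3.138, -0.0]
contact_force: [-1.1, 0.6, 1.8]
opening: 0.0636
finger_force: 67.4
```

>>> servo_tool(commands=[[0, 0, 0, 0.006, 0, 0.002, 1], [0, 0, 0, 0, 0, 0, 1]])

```text
time: 15.42
ee_pos: [0.5977, 0.0677, 0.0421]
orientation: [0.125, -3.137, -0.0]
contact_force: [-5.3, -0.2, 5.6]
opening: 0.0624
finger_force: 67.9
```

>>> servo_tool(commands=[[0, 0, 0, 0.006, 0, 0, 1], [0, 0, 0, 0, 0, 0, 1]])

```text
time: 15.68
ee_pos: [0.5978, 0.0677, 0.0422]
orientation: [0.125, -3.135, -0.0]
contact_force: [-7.0, -0.8, 9.3]
opening: 0.0633
finger_force: 68.5
```

>>> servo_tool(commands=[[0, 0, 0, 0, 0, 0.008, 1], [0, 0, 0, 0, 0, 0.0, 1]])

```text
time: 15.92
ee_pos: [0.5997, 0.0676, 0.0432]
orientation: [0.125, -3.138, -0.0]
contact_force: [-2.5, 0.1, -2.7]
opening: 0.0631
finger_force: 68.0
```

>>> servo_tool(commands=[[0, 0, 0, 0, 0, 0.006, 1], [0, 0, 0, 0, 0, 0, 1]])

```text
time: 16.18
ee_pos: [0.5997, 0.0676, 0.0447]
orientation: [0.125, -3.138, 0.0]
contact_force: [-1.6, 1.3, -5.7]
opening: 0.0625
finger_force: 67.9
```

>>> servo_tool(commands=[[0, 0, 0, 0.004, 0, 0, 1], [0, 0, 0, 0, 0, 0, 1]])

```text
time: 16.42
ee_pos: [0.5997, 0.0676, 0.0447]
orientation: [0.125, -3.136, -0.0]
contact_force: [-6.0, -0.3, -5.4]
opening: 0.0628
finger_force: 68.0
```

>>> servo_tool(commands=[[0, 0, 0, 0.006, 0, 0, 1], [0, 0, 0, 0, 0, 0, 1]])

```text
time: 16.68
ee_pos: [0.5997, 0.0676, 0.0448]
orientation: [0.125, -3.133, -0.0]
contact_force: [-8.0, -0.7, -1.4]
opening: 0.0632
finger_force: 68.4
```

>>> servo_tool(commands=[[0, 0, 0, -0.006, 0, -0.006, 1], [0, 0, 0, 0, 0, -0.006, 1], [0, 0, 0, 0, 0, 0, 1]])

```text
time: 17.05
ee_pos: [0.5997, 0.0675, 0.0423]
orientation: [0.125, -3.136, 0.0]
contact_force: [-6.2, -0.9, -1.5]
opening: 0.0631
finger_force: 68.4
```

>>> servo_tool(commands=[[0, 0, 0, 0.004, 0, -0.004, 1], [0, 0, 0, 0, 0, -0.004, 1], [0, 0, 0, 0, 0, 0, 1]])

```text
time: 17.42
ee_pos: [0.5997, 0.0675, 0.0421]
orientation: [0.125, -3.135, 0.0]
contact_force: [-11.6, -0.7, 11.4]
opening: 0.0629
finger_force: 70.0
```

>>> servo_tool(commands=[[0, 0, 0, 0.004, 0, -0.003, 1], [0, 0, 0, 0, 0, 0, 1], [0, 0, 0, 0, 0, 0, 1], [0, 0, 0, 0, 0, 0, 1]])

```text
time: 17.92
ee_pos: [0.5997, 0.0675, 0.0421]
orientation: [0.125, -3.134, 0.0]
contact_force: [-15.0, -0.8, 17.8]
opening: 0.0633
finger_force: 70.8
```

```bash
python3 m.py; python3 - <<'E'
from h import *
b=vision.camera('top');a=vision.camera('scene')
c1=cv2.resize(b['pixels'][140:220,240:340],(500,400),interpolation=3);c2=cv2.resize(a['pixels'][180:280,310:410],(300,300),interpolation=3)
im=np.zeros((400,800,3),np.uint8);im[:,:500]=c1;im[:300,500:]=c2
cv2.imwrite('pics/g.png',im[:,:,::-1])
w=vision.camera('wrist');save(w,'i.png');s=arm.read_state()
print(s['contact_force'],s['wrist_torque'],s['finger_force'])
# candle rim colour points
P,u,v=cloud(w,None,s);F=np.array([.638,.1]);y=.075
q=P[:,:2]-F;fx=q[:,0]*np.cos(y)+q[:,1]*np.sin(y);fy=-q[:,0]*np.sin(y)+q[:,1]*np.cos(y)
c=w['pixels'][v,u].astype(int);grey=(c.max(1)-c.min(1)<14)&(c.min(1)>110)
m=grey&(P[:,2]>.055)&(P[:,2]<.072)&(fx<0)&(fx>-.1)&(abs(fy+.03)<.045)
print(m.sum(),np.percentile(fx[m],[1,99]),np.percentile(fy[m],[1,99]),np.median(P[m,2]))
A=np.c_[fx[m],fy[m],np.ones(m.sum())];print(np.linalg.lstsq(A,P[m,2],rcond=None)[0])
E
```

```text
[0.59969348 0.06747119 0.04206112] yaw 0.07981623260922052 [-15.04305555  -0.8178817   17.75239954] [ 0.04  0.55  1.67 -0.    0.93 -1.61]
candle 7529 ((582.14990234375, 67.07750701904297), (35.948856353759766, 90.342529296875), 0.2998529374599457) 0.06368138622078766
fence 5365 ((621.495849609375, 107.85896301269531), (52.344661712646484, 222.60569763183594), 4.2405619621276855)
stop 51 ((610.2556762695312, 132.17417907714844), (10.395966529846191, 4.913534164428711), 42.08255386352539) [0.60864362 0.13032364 0.01764802] [[0.6072 0.1274 0.0152]
 [0.6148 0.1335 0.0199]]
[-15.24540597  -1.47955046  19.04294147] [-0.17851209  2.12377994 -0.23317448] 70.77088236808777
6784 [-0.07275559 -0.01144663] [-0.06071145  0.0016062 ] 0.06374666098018242
[-0.00372602 -0.00192652  0.06352776]
```

View pics/g.png

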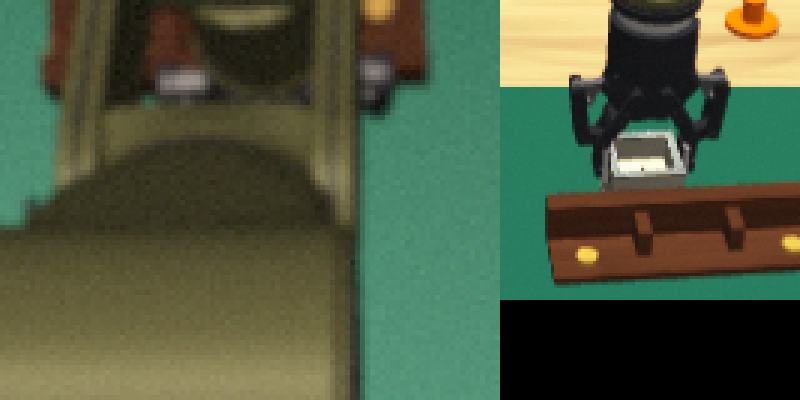

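View pics/i.png

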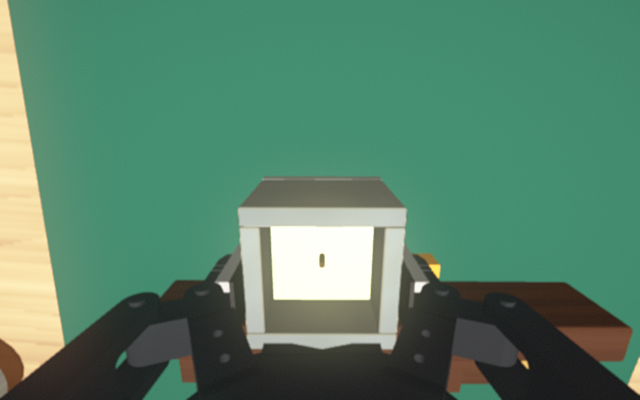

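The wrist picture shows the candle upright with its wick at (322,260). It is square to the fence, and the stop is close beside it at (430,268). In the fence frame the candle's centre is at x ≈ -41 mm. It is 50 mm from the stop's origin, and the rim is level. The tool pushes with about 15 N towards the fence and 18 N down.

```bash
python3 -c "
from workcell import arm
print(arm.finish_job())"
```

```text
the job is handed in; nothing more can be done
None
```

I handed the job in at about 18 s; no verdict came back. By my last measurements, the lid lies flat in the holder, about 0.4 mm off centre, and the candle is held upright against the fence, about 3 mm from the stop, pushed with about 15 N towards the fence and 18 N down.

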